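# Sort the tired spring clamps out before the glue-up

### The arm

A 6-joint arm with a two-finger parallel gripper is mounted at the origin on the work surface. World frame = base frame: x ahead of the robot, y to its left, z up, the work surface at z = 0. Lengths are in m, angles in rad, forces in N, time in s.
With the tool pointing down it reaches from about 0.375 to 0.975 m from the base axis. Payload 3.8 kg.
Tool frame: the origin (TCP) lies midway between the tips of the shut fingers; the grasp point (between the pads) lies 19 mm behind it; z points along the fingers, y is the line along which they close (so a half turn about z gives the same grasp; the last joint's range is limited). The gripper opens to 88 mm and grips with 3 to 60 N. Pads are 18 mm wide; open, the fingers measure 123 mm over their backs; the gripper's body (75 mm by 187 mm) begins 45 mm behind the grasp point.
Start: joints at [-1.212, 0.264, 1.604, -0, 1.274, -0.037], TCP at [0.26, -0.623, 0.239] pointing down, gripper open.
Joint ranges: [-2.63, 2.63], [-0.94, 2.18], [0.31, 2.57], [-1.31, 4.45], [0, 2.66], [-2.55, 2.55]. Speed limits (rad/s): [2.57, 2.57, 3.14, 3.14, 3.14, 3.14].

### API

Orientations are given as a rotation vector (axis times angle).
In Python, from cell import manip, inverse_kinematics, cams, order gives the robot as it stands. Calls block until the motion is done:
- manip.move_pose(position, orientation): joint-space move of the TCP to a pose.
- manip.move_linear(position, rate=0.15, rot=None): straight line of the TCP; rot=None keeps the orientation; rate is the mean speed in m/s.
- manip.set_joints(angles): joint-space move.
- manip.set_gripper(opening, force=None): finger opening in m; force is the grip in N (None keeps the last); returns when the fingers have stopped.
- manip.dwell(seconds).
- inverse_kinematics(position, orientation): joint angles nearest the present ones, or None.
- manip.state(): the state.
- cams.capture(name): name is "scene" or "side" or "wrist"; returns a dict with "image" (420x560x3 uint8, blue, green, red), "z_map" (420x560 float32, m along the optical axis (not along the pixel's ray), 0 where there is no reading), "intrinsics" (3x3 intrinsics, pixels), "position" and "orientation" of the camera in the world; the wrist camera has in their place "T_tool_cam" (4x4, takes a point from camera to tool coordinates, whose origin is the TCP and whose axes are the flange's). Camera axes: x right, y down, z forward; pixel columns grow to the right and rows downward; lengths in m; the calibration is good to about 2 mm. A picture is of the moment at which its call begins: read the wrist's pose just before it.
A pose or a line that the arm cannot do raises manip.IKError and nothing moves.
- order.close_job(): hands the job in; it is judged then, once.
The state is a dict: "clock": time; "joint_pos": joint angles; "joint_velocities": joint speeds; "tau": joint torques, N m; "tool_pos": TCP position; "tcp_rot": TCP orientation; "contact_force": force on the tool from outside, world axes, zero at the start; "moment": the same for the moment, N m; "gripper_width": finger opening in m; "grasp_force": force on a finger pad.
Only numpy, scipy, OpenCV 4.12 (cv2) and the standard library are available. Lean on these libraries where they do the work, as an engineer would, in place of code of your own. Each camera call takes 0.05 s, during which the arm holds its last target. There are 200 camera calls.

### The job

Before the next glue-up, sort the four spring clamps on the plywood board: they look alike, but some have tired springs that give easily when their handles are squeezed. Put every tired clamp right inside the cardboard carton, leave the sound ones lying about where they are on the board, and do not push the off-cut and the pencil that lie with them around.

Things in the scene. Friction and masses are not known exactly. Their poses are not given: they have to be found in the camera images.
- clamp_place_1 (a point): One of four places on the board where a steel spring clamp lies flat at the start (front left), the clamp within 9 mm and 0.1 rad of it; fixed to the board. The point is the middle between the clamp's black handle sleeves, half-way up (11 mm over the board), where to squeeze; +x points from the handles to the jaws, y across the handles, z up. Which clamp is tired changes each time.
- clamp_place_2 (a point): The same for the clamp at front right. All four look alike: 110 mm long, 22 mm high as they lie, 100 g, like a big clothes peg. From this point the pivot is 45 mm ahead along +x, the jaws end 93 mm ahead and the handles end 17 mm behind.
- clamp_place_3 (a point): The same for the clamp at back left. On every clamp the sleeves are 55 mm across at this point with the jaws shut, and straight for 17 mm either way along x (flaring 6 degrees each). Squeezing them together along y opens the jaws, by up to 24 mm, until a stop at about 32 mm across the sleeves; let go, it springs shut.
- clamp_place_4 (a point): The same for the clamp at back right. A sound clamp only begins to give at 14 to 16 N of squeeze at this point (about 20 N at the stop; a fifth more nearer the pivot, a fifth less at the handle ends); a tired one begins to give at about 4 N and is open to the stop by 7 N.
- carton: Low open cardboard carton standing on the bench, fixed, to the left or right of the board, for the tired clamps: 280 mm long (its x) by 190 mm wide (its y) outside, 65 mm high, walls and floor 4 mm thick. Origin at the centre of its underside, z up. On the other side stands a stack of pine slats of about the same length and width, 58 mm high.
- board: Plywood board, 370 mm (x) by 300 mm (y), 12 mm thick, lying fixed on the bench in front of the robot; the four clamps, an off-cut and a pencil lie on it. Origin at the centre of its underside.
- offcut_mid (a point): Loose pine off-cut on the board between the clamps, 34 x 28 x 18 mm; the point is its centre. Bystander.
- pencil_mid (a point): Flat carpenter's pencil, 170 mm long, 14 mm wide, 7 mm thick, lying crosswise near the far edge of the board; the point is its middle. Bystander.

How it is judged:
At the end, for the whole second after the job is handed in: The tired clamps (here tired_1 and tired_2; their places change and are not told) lie let go wholly inside the carton, handles and jaws within its walls and below its rim; the other two, sound_1 and sound_2, lie flat within 80 mm of where they started; all are at rest (distance of each of sound_1_grip, sound_1_jaw, sound_2_grip, sound_2_jaw from where it was at the start of the episode below 0.08 m and height (world z) of each of sound_1_grip, sound_1_jaw, sound_2_grip, sound_2_jaw below 0.04 m and x of tired_1_grip in the frame of carton between -0.132 and 0.132 m and y of tired_1_grip in the frame of carton between -0.087 and 0.087 m and z of each of tired_1_grip, tired_1_jaw, tired_2_grip, tired_2_jaw in the frame of carton below 0.062 m and x of tired_1_jaw in the frame of carton between -0.132 and 0.132 m and y of tired_1_jaw in the frame of carton between -0.087 and 0.087 m and x of tired_2_grip in the frame of carton between -0.132 and 0.132 m and y of tired_2_grip in the frame of carton between -0.087 and 0.087 m and x of tired_2_jaw in the frame of carton between -0.132 and 0.132 m and y of tired_2_jaw in the frame of carton between -0.087 and 0.087 m and linear speed of each of sound_1, tired_1, tired_2, sound_2 below 0.02 m/s); the robot touches nothing.
It fails at once if the off-cut is pushed more than 40 mm from its place (distance of offcut_mid from where it was at the start of the episode above 0.04 m).
It fails at once if the pencil is pushed more than 40 mm from its place (distance of pencil_mid from where it was at the start of the episode above 0.04 m).
It also fails if it takes over 67 s, if anything falls off the work surface, if the arm or the gripper's body presses on something with over 40 N, if the wrist force passes 120 N, or if a joint passes its speed limit or range.

## Working session

There is one attempt and no reset: what is moved stays moved. The work goes in short steps, each a Python script; the robot and the scene stay as the last script left them, time stands still between calls to the robot, and variables do not carry over. Pictures are saved under pics/ and viewed, at most 10 in all, crops included, and the job is handed in when it is done.

```bash
ls; mkdir -p pics; python3 - <<'E'
from cell import manip, cams
import cv2, numpy as np
for n in ("scene","side"):
    c=cams.capture(n); cv2.imwrite(f"pics/{n}0.png",c["image"]); np.savez(f"{n}0.npz",**c); print(n,c["intrinsics"],c["position"],c["orientation"])
s=manip.state(); print(s)
E
```

```text
pics
scene [[536.45423255   0.         284.77534951]
 [  0.         536.45423255 205.60209563]
 [  0.           0.           1.        ]] [1.36664923 0.57121811 0.79826582] [-1.10367431 -2.26007571  1.08336699]
side [[462.01283727   0.         281.06785762]
 [  0.         462.01283727 212.79486209]
 [  0.           0.           1.        ]] [0.15367523 0.5942408  0.71150892] [-0.79959121  2.51021815 -1.13199377]
{'clock': 0.1, 'joint_pos': array([-1.21188598e+00,  2.64660593e-01,  1.60524909e+00, -4.09426957e-05,
        1.27368165e+00, -3.69192093e-02]), 'joint_velocities': array([ 0.00086132, -0.00175461, -0.00332161,  0.00081816,  0.00042863,
        0.00161445]), 'tau': array([-6.23993728e-04, -5.03618968e+01, -3.58070433e+01,  7.30562699e-02,
        2.33067566e-02, -5.86613237e-05]), 'tool_pos': array([ 0.26001002, -0.62221468,  0.23751781]), 'tcp_rot': array([-3.07833280e+00, -6.17348251e-01,  5.63595379e-04]), 'contact_force': array([-0.37092937, -0.10779354,  0.93729886]), 'moment': array([-0.00674944, -0.03235346, -0.00070721]), 'grasp_force': 0.0, 'gripper_width': 0.08833320027002128}
```

View pics/scene0.png

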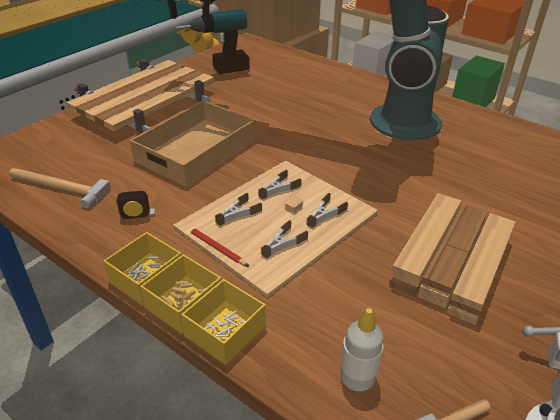

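View pics/side0.png

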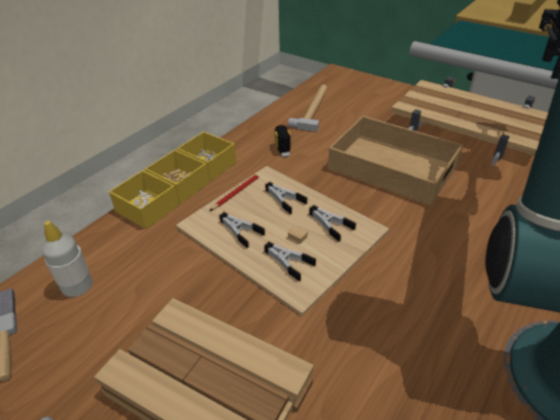

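The scene view shows the board (corners about (285,162), (377,212), (270,292), (175,228)) with four clamps, the off-cut at (293,206) and the pencil at (218,247). The carton is at (195,145), on the robot's right. I'll rectify both views onto the plane at clamp mid-height.

```bash
cat > h.py <<'E'
import numpy as np, cv2
from scipy.spatial.transform import Rotation as R
def ray(c,uv,z):
    uv=np.atleast_2d(uv).astype(float); K=c["intrinsics"]
    d=np.c_[uv,np.ones(len(uv))]@np.linalg.inv(K).T@R.from_rotvec(c["orientation"]).as_matrix().T
    p=c["position"]; return p+d*((z-p[2])/d[:,2])[:,None]
def proj(c,P):
    q=(np.atleast_2d(P)-c["position"])@R.from_rotvec(c["orientation"]).as_matrix(); q=q@c["intrinsics"].T
    return q[:,:2]/q[:,2:]
def cloud(c):
    z=c["z_map"]; v,u=np.mgrid[:z.shape[0],:z.shape[1]]
    q=np.stack([u,v,np.ones_like(u)],-1)@np.linalg.inv(c["intrinsics"]).T*z[...,None]
    return q@R.from_rotvec(c["orientation"]).as_matrix().T+c["position"]
def rect(c,z,x0,x1,y0,y1,s):  # up = +x, left = +y
    H=int((x1-x0)/s);W=int((y1-y0)/s)
    src=np.array([[x1,y1,z],[x1,y0,z],[x0,y0,z],[x0,y1,z]])
    M=cv2.getPerspectiveTransform(np.float32([[0,0],[W,0],[W,H],[0,H]]),np.float32(proj(c,src)))
    return cv2.warpPerspective(c["image"],np.linalg.inv(M),(W,H))
E
python3 - <<'E'
from h import *
for n in ("scene","side"):
    c=dict(np.load(n+"0.npz")); 
    P=cloud(c); hsv=cv2.cvtColor(c["image"],cv2.COLOR_BGR2HSV)
    if n=="scene":
        print("board corners",ray(c,[(285,162),(377,212),(270,292),(175,228)],.012).round(3)[:,:2].tolist())
        print("carton rim", ray(c,[(132,147),(200,104),(255,124),(187,165)],.065).round(3)[:,:2].tolist())
    X,Y,Z=P[...,0],P[...,1],P[...,2]
    m=(Z>.055)&(Z<.075)&(Y<-.1)&(Y>-.6)&(X>.2)&(X<.8)&(c["z_map"]>0)
    m=cv2.morphologyEx(m.astype(np.uint8),cv2.MORPH_CLOSE,np.ones((3,3)))
    k,l,st,ce=cv2.connectedComponentsWithStats(m)
    for i in range(1,k):
        if st[i,4]>150:
            r=cv2.minAreaRect(np.float32(P[l==i][:,:2])); print(n,"carton?",st[i],r)
    mm=np.uint8((X>.2)&(X<.9)&(Y>-.3)&(Y<.4)&(Z>.005)&(Z<.04))
    dark=np.uint8((c["image"].max(2)<60)&(mm>0)); k,l,st,ce=cv2.connectedComponentsWithStats(dark)
    for i in range(1,k):
        if st[i,4]>15: print(n,"dark",st[i,4],ce[i].round(),ray(c,ce[i],.023)[0,:2].round(3))
a=[rect(dict(np.load(n+"0.npz")),.023,.35,.85,-.3,.2,.00125) for n in("scene","side")]
cv2.imwrite("pics/rect.png",np.hstack(a))
E
```

```text
board corners [[0.42, -0.136], [0.451, 0.16], [0.803, 0.12], [0.785, -0.166]]
carton rim [[0.673, -0.432], [0.399, -0.463], [0.387, -0.266], [0.643, -0.266]]
scene carton? [ 130  101  124   68 1168] ((0.929138720035553, -0.016419947147369385), (1.4299330711364746, 0.3197304308414459), 40.72751998901367)
scene dark 153 [135. 212.] [ 0.811 -0.266]
side carton? [ 329  116  134   72 1366] ((0.41940680146217346, 0.06957072019577026), (0.30694788694381714, 1.135495901107788), 11.734320640563965)
side dark 106 [283. 147.] [ 0.783 -0.261]
side dark 24 [268. 186.] [ 0.713 -0.1  ]
side dark 64 [301. 198.] [ 0.621 -0.107]
side dark 57 [286. 207.] [ 0.631 -0.06 ]
side dark 39 [312. 210.] [ 0.576 -0.087]
side dark 31 [223. 217.] [0.73  0.048]
side dark 79 [349. 223.] [ 0.485 -0.093]
side dark 76 [258. 229.] [0.639 0.035]
side dark 76 [334. 234.] [ 0.494 -0.046]
side dark 63 [242. 240.] [0.644 0.082]
side dark 41 [268. 247.] [0.588 0.066]
side dark 88 [308. 259.] [0.499 0.048]
side dark 86 [293. 273.] [0.502 0.095]
```

View pics/rect.png

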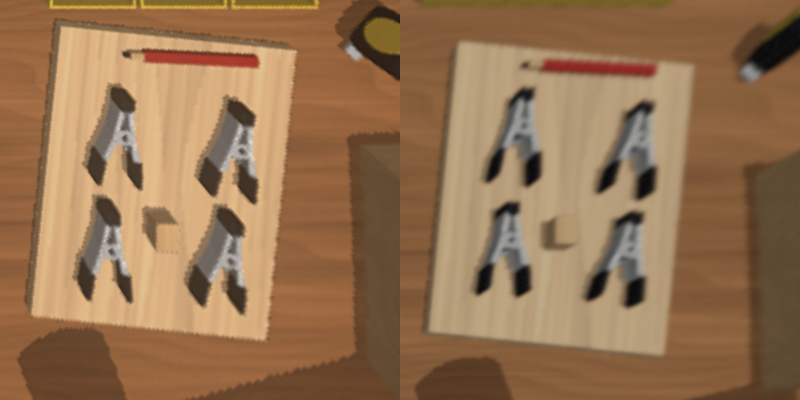

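Rectified view: four clamps, handles toward the robot and jaws ahead, yaws about -0.06 to -0.2. The off-cut is near (0.56,0.0) and the pencil is at the far edge. Next are wrist looks over the board and carton.

```bash
cat >> h.py <<'E'
def down(yaw): return (R.from_euler("z",yaw)*R.from_euler("x",np.pi)).as_rotvec()
def wrist(manip,cams):
    s=manip.state(); c=dict(cams.capture("wrist")); T=c["T_tool_cam"]; Rt=R.from_rotvec(s["tcp_rot"])
    c["position"]=Rt.apply(T[:3,3])+s["tool_pos"]; c["orientation"]=(Rt*R.from_matrix(T[:3,:3])).as_rotvec(); return c
E
python3 - <<'E'
from h import *
from cell import manip,cams
manip.move_pose([.50,-.36,.40],down(np.pi-1.6)); c=wrist(manip,cams); np.savez("wc.npz",**c); print(c["T_tool_cam"].round(3).tolist(),c["position"])
manip.move_pose([.52,-.01,.38],down(np.pi-.13)); b=wrist(manip,cams); np.savez("wb.npz",**b); print(b["position"],manip.state()["clock"],manip.state()["joint_pos"].round(2))
cv2.imwrite("pics/w1.png",np.hstack([cv2.resize(c["image"],(400,300)),cv2.resize(b["image"],(400,300))]))
for n,k in(("carton",c),("board",b)):
    P=cloud(k); X,Y,Z=P[...,0],P[...,1],P[...,2]; v=k["z_map"]>0
    lo,hi=((.055,.075) if n=="carton" else (.027,.045)); m=np.uint8(v&(Z>lo)&(Z<hi)&(X>.2)&(X<.9)&(Y>-.65)&(Y<.25))
    q,l,st,ce=cv2.connectedComponentsWithStats(m)
    for i in range(1,q):
        if st[i,4]>100:
            r=cv2.minAreaRect(np.float32(P[l==i][:,:2])); print(n,st[i,4],ce[i].round(),np.round(r[0],3),np.round(r[1],3),round(r[2],1),Z[l==i].mean().round(4))
    d=np.uint8((k["image"].max(2)<60)&v&(Z>.012)&(Z<.045))
    q,l,st,ce=cv2.connectedComponentsWithStats(d)
    for i in range(1,q):
        if st[i,4]>80: print(n,"dark",st[i,4],ce[i].round(),ray(k,ce[i],.034)[0,:2].round(3))
E
```

```text
[[0.001, -0.963, -0.27, 0.069], [1.0, 0.001, -0.001, -0.001], [0.001, -0.27, 0.963, -0.147], [0.0, 0.0, 0.0, 1.0]] [ 0.50084434 -0.29134214  0.54587839]
[ 0.45075915 -0.00150681  0.52682786] 2.9667 [-0.07 -0.09  1.73 -0.    1.5  -1.51]
carton 188 [538.  13.] [ 0.876 -0.154] [0.022 0.044] 57.6 0.0591
carton 883 [471. 111.] [ 0.799 -0.283] [0.038 0.064] 56.1 0.0606
carton 2246 [290. 175.] [ 0.511 -0.373] [0.281 0.192] 2.0 0.0641
carton 169 [306. 280.] [ 0.539 -0.565] [0.024 0.02 ] 89.9 0.067
carton dark 195 [446. 103.] [ 0.77  -0.269]
board 1024 [117. 173.] [ 0.508 -0.277] [0.279 0.004] 1.9 0.0361
board 181 [ 40. 105.] [ 0.375 -0.37 ] [0.001 0.14 ] 2.0 0.0359
board 725 [328. 170.] [0.537 0.069] [0.057 0.11 ] 88.8 0.0332
board 710 [240. 175.] [ 0.526 -0.078] [0.057 0.11 ] 79.0 0.0332
board 911 [ 18. 209.] [ 0.53  -0.463] [0.184 0.005] 2.0 0.0357
board 325 [287. 189.] [ 0.559 -0.003] [0.028 0.034] 88.9 0.0307
board 581 [326. 249.] [0.677 0.053] [0.057 0.11 ] 84.0 0.0331
board 585 [245. 250.] [ 0.661 -0.09 ] [0.056 0.11 ] 80.3 0.033
board 113 [115. 259.] [ 0.646 -0.324] [0.001 0.063] 1.4 0.0363
board 355 [363. 335.] [0.865 0.103] [0.033 0.107] 18.6 0.036
board 344 [309. 341.] [0.864 0.001] [0.005 0.101] 0.2 0.0364
board 344 [255. 347.] [ 0.865 -0.105] [0.105 0.024] 76.7 0.0361
board dark 115 [341. 146.] [0.499 0.092]
board dark 93 [312. 149.] [0.497 0.045]
board dark 108 [227. 151.] [ 0.483 -0.093]
board dark 90 [255. 152.] [ 0.491 -0.047]
board dark 91 [328. 198.] [0.583 0.065]
board dark 90 [240. 202.] [ 0.571 -0.086]
board dark 93 [233. 229.] [ 0.617 -0.106]
board dark 83 [313. 228.] [0.633 0.032]
board dark 109 [339. 228.] [0.639 0.079]
```

View pics/w1.png

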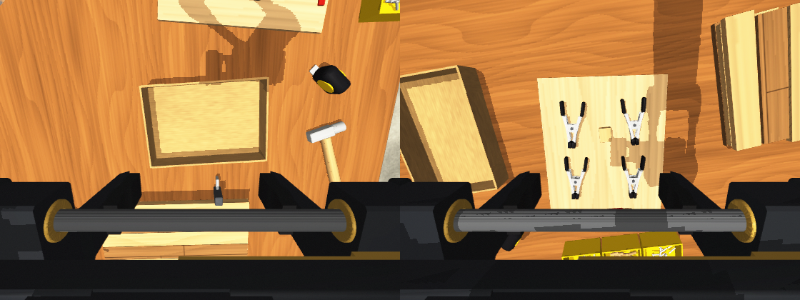

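The sizes match: clamps 57×110 mm at z≈0.033 and carton 281×192 mm. Next I squeeze-test each clamp at 9 N, starting with clamp 1.

```bash
cat > act.py <<'E'
from h import *
from cell import manip,cams
C={1:(.499,.0705,-.03),2:(.4887,-.0708,-.19),3:(.6392,.057,-.105),4:(.6236,-.083,-.175)}
def say(t): s=manip.state(); print(t,"t=%.1f w=%.4f f=%.1f F=%s"%(s["clock"],s["gripper_width"],s["grasp_force"],s["contact_force"].round(1)),s["tool_pos"].round(3))
def test(k):
    x,y,a=C[k]; o=down(np.pi+a)
    manip.move_pose([x,y,.11],o); manip.move_linear([x,y,.016],rate=.12)
    manip.set_gripper(0.0,9); manip.dwell(.3); say(f"squeeze {k}"); return manip.state()["gripper_width"]
def leave():
    p=manip.state()["tool_pos"]; manip.set_gripper(.088); manip.move_linear([p[0],p[1],.11],rate=.2)
def carton(slot):
    p=manip.state()["tool_pos"]; manip.set_gripper(0.0,30)
    manip.move_linear([p[0],p[1],.16],rate=.15); say("lifted")
    q=R.from_euler("z",.035).apply([(-.062,.062)[slot],.038,0])+[.511,-.373,0]; o=down(np.pi/2+.035)
    manip.move_pose([q[0],q[1],.16],o); say("over"); manip.move_linear([q[0],q[1],.014],rate=.12); say("low")
    manip.set_gripper(.075); manip.dwell(.2); manip.move_linear([q[0],q[1],.16],rate=.2); say("out")
E
python3 -c "
from act import *
print(test(1))"
```

```text
squeeze 1 t=6.2 w=0.0328 f=8.9 F=[0.3 0.2 4.8] [0.499 0.071 0.016]
0.03283918875779754
```

Clamp 1 gave to the stop at 9 N, so it's tired. I'll carry it to the carton, look, then test clamp 2.

```bash
python3 -c "
from act import *
carton(0); c=wrist(manip,cams); cv2.imwrite('pics/c1.png',c['image'])
manip.set_gripper(.088)
w=test(2); print(w)
if w>.045: leave(); say('left')
"
```

```text
lifted t=7.5 w=0.0320 f=30.0 F=[-0.1  0.1 -1.5] [0.498 0.07  0.159]
over t=9.0 w=0.0318 f=30.0 F=[-0.   0.3 -0.8] [ 0.448 -0.336  0.16 ]
low t=10.4 w=0.0319 f=30.0 F=[-0.4 -0.7 -1.6] [ 0.448 -0.338  0.015]
out t=12.2 w=0.0750 f=0.0 F=[ 0.  -0.9  0.4] [ 0.447 -0.337  0.159]
squeeze 2 t=15.8 w=0.0332 f=8.9 F=[0.4 0.6 6.3] [ 0.489 -0.071  0.016]
0.03316946818937661
```

View pics/c1.png

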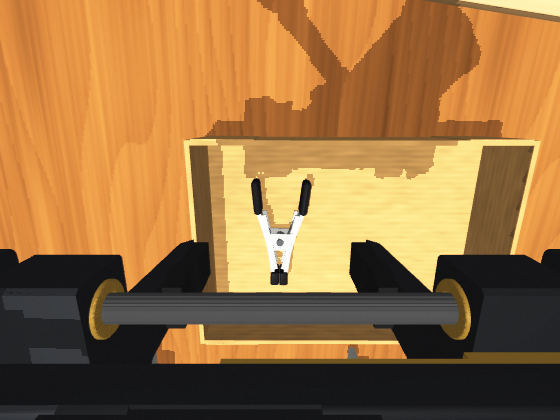

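Clamp 1 lies flat inside the carton, handles at (282,195) and jaws at (279,277). Clamp 2 also gave at 9 N, so it goes in too. I'll test 3 and 4 as a check.

```bash
python3 -c "
from act import *
carton(1); c=wrist(manip,cams); manip.set_gripper(.088)
for k in (3,4): test(k); leave()
say('end')
manip.move_pose([.45,-.2,.42],down(np.pi-.8)); d=wrist(manip,cams); np.savez('wd.npz',**d)
cv2.imwrite('pics/c2.png',np.hstack([cv2.resize(c['image'],(400,300)),cv2.resize(d['image'],(400,300))]))
P=cloud(d);Z=P[...,2]; m=np.uint8((d['z_map']>0)&(Z>.027)&(Z<.045)&(P[...,1]>-.2)&(P[...,1]<.2)&(P[...,0]<.8))
q,l,st,ce=cv2.connectedComponentsWithStats(m)
for i in range(1,q):
    if st[i,4]>100: r=cv2.minAreaRect(np.float32(P[l==i][:,:2])); print(np.round(r[0],3),np.round(r[1],3),Z[l==i].max().round(3))
say('x')
"
```

```text
lifted t=17.2 w=0.0322 f=30.5 F=[ 0.3  0.9 -1.4] [ 0.488 -0.071  0.159]
over t=18.2 w=0.0322 f=30.5 F=[ 0.6  0.7 -0.8] [ 0.571 -0.332  0.159]
low t=19.6 w=0.0321 f=30.5 F=[-0.5  0.4 -0.2] [ 0.572 -0.333  0.015]
out t=21.4 w=0.0749 f=0.0 F=[-0.5  0.6 -0. ] [ 0.571 -0.332  0.159]
squeeze 3 t=25.2 w=0.0569 f=8.9 F=[-1.4 -1.   4.3] [0.639 0.057 0.016]
squeeze 4 t=28.8 w=0.0567 f=8.9 F=[-1.4 -0.8  4.8] [ 0.624 -0.083  0.016]
end t=30.1 w=0.0877 f=0.0 F=[ 0.2  0.3 -0.7] [ 0.623 -0.083  0.11 ]
[ 0.559 -0.003] [0.029 0.034] 0.034
[0.677 0.053] [0.058 0.11 ] 0.037
[ 0.661 -0.091] [0.057 0.109] 0.038
x t=31.5 w=0.0880 f=0.0 F=[ 0.1 -0.1  0.6] [ 0.45  -0.2    0.418]
```

View pics/c2.png

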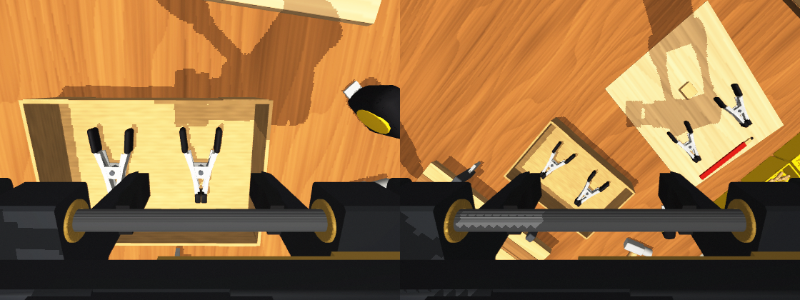

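Both tired clamps lie flat inside the carton (right half at about (555,155) and (592,185)). Clamps 3 and 4 held firm at 57 mm and haven't moved; the off-cut is in place and the pencil looks undisturbed at (722,160).

```bash
python3 -c "
from cell import order
print(order.close_job())"
```

```text
the job is handed in; nothing more can be done
None
```

I handed the job in at about 32 s: tired clamps 1 and 2 (front left and front right) lie flat in the carton, and sound clamps 3 and 4, the off-cut and the pencil are where they started; the hand-in returned no verdict.

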